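Swap the glaze scale's battery pack

TASK

The bench scale's battery pack is flat: press it in its push-push bay so that it unlocks and pops up, take it out and stand it fully home in the charger's empty pocket. Then put the charged pack from the charger into the bay and press it down until it locks and stays down. Press gently, only until you feel it come up against the end, and leave the bowl and the tools lying there where they are.

Things in the scene. Friction and masses are not known exactly. Their poses are not given: they have to be found in the camera images.
- bay (a point): Centre of the battery bay's mouth, level with the flat top of the scale's head, 66 mm over the table. x points from the head to the weighing pan, y along the head, z up. Upright slot 25 mm (x) by 43 mm (y) with a 4 mm bevelled lead-in. The head's top reaches 47 mm to -x, 43 mm to +x, 58 mm to -y, 182 mm to +y. A sprung carriage in the slot bears the pack.
- carriage (a joint): Carriage depth (m). 0: up and free, its floor 34 mm below the mouth, pack 30 mm proud. Locked: rests at 0.010 to 0.012, pack 18 to 20 mm proud and held by jaws. Each full press, let go, changes over; a shorter one does not. Full is 6 to 12 mm below locked (unseen, varies, not the same for locking and releasing): a hard stop, felt as a steep rise in force. Then it rises at about 0.1 m/s.
- scale: White bench scale, 270 x 240 mm, fixed, origin under its middle; the raised head with the bay lies along its -x side, the steel pan behind it, its top 56 mm over the table. Force on a pack in the bay: spring about 2 N at the top to 5 N near the end; 8 to 10 N brings it to the hard stop and is enough; more than 16 N on pack or scale, pressing or pulling, breaks the catch.
- flat_center (a point): Centre (half-way up) of the flat pack, locked in the bay at the start. Both packs are alike: upright grey boxes 22 mm (x) by 40 mm (y) by 64 mm high (z), 0.14 kg, with a black foot and a flat ribbed top; on both broad sides, from 9 to 17 mm above the foot, a groove for the jaws. Either way round fits.
- fresh_center (a point): Centre (half-way up) of the charged pack, like the other one, which stands in the charger at the start with 42 mm of it above the charger's top.
- pocket_empty (a point): Centre of the mouth of the charger's empty pocket, level with the charger's top; x, y along the charger's sides, z up. The pocket is 27 mm (x) by 45 mm (y) and 22 mm deep, square-edged; a pack fully home in it has its centre 10 mm above the mouth.
- pocket_full (a point): The same for the charger's other pocket, 84 mm away towards +y, where the charged pack stands at the start.
- charger: Twin charger, a black block 76 mm (x) by 172 mm (y) by 36 mm high with two pockets in its top, fixed; origin under its middle.
- bowl: Small steel bowl on the weighing pan, 104 mm across, 45 mm high (rim 101 mm over the table). Bystander, origin under it.
- trimmer: Loop trimming tool with a wooden handle, 180 mm long, 16 mm high, lying on the table between scale and charger. Bystander.
- rib: Flat wooden rib, 105 x 60 x 7 mm, on the table. Bystander.
There are look-alikes about, which are no part of the job. What is shaped like the part that bears flat_center but red or turquoise is not meant.

How it is judged (in metres and radians):
On the way, in this order (a step that is already met when the one before it is completed fails the run):
1. the flat pack is unlocked by pressing: carriage up (below 3 mm) with the pack still in the bay (value of joint carriage below 0.003 m and horizontal distance between flat_center and bay below 0.006 m and z of flat_center in the frame of bay below 0.006 m), for 0.1 s.
2. the charged pack stands in the bay and is locked down (x of fresh_center in the frame of bay between -0.003 and 0.003 m and y of fresh_center in the frame of bay between -0.003 and 0.003 m and z of fresh_center in the frame of bay between -0.0165 and -0.0095 m and angle between fresh_center's own z axis and vertical below 0.08 rad and value of joint carriage between 0.0085 and 0.0135 m), for 0.2 s.
At the end, for the whole second after the job is handed in: Charged pack upright in the bay (3 mm) and locked: carriage resting 8.5 to 13.5 mm down, pack centre 9.5 to 16.5 mm below the mouth. Flat pack upright in the empty pocket (4 mm), centre 6 to 13.5 mm above its mouth. Both at rest and let go (all of step 2 and x of flat_center in the frame of pocket_empty between -0.004 and 0.004 m and y of flat_center in the frame of pocket_empty between -0.004 and 0.004 m and z of flat_center in the frame of pocket_empty between 0.006 and 0.0135 m and angle between flat_center's own z axis and vertical below 0.08 rad and linear speed of each of fresh, flat below 0.01 m/s); the robot touches nothing.
It fails at once if a pack is pressed, pulled or jammed in the scale with more than 16 N (contact force between any of fresh, flat and scale above 16 N).
It fails at once if the robot bears on the scale with more than 16 N (contact force between any of the fingers, the arm and scale above 16 N).
It fails at once if the bowl, the trimming tool or the rib is moved more than 30 mm (distance of any of bowl, trimmer, rib from where it was at the start of the episode above 0.03 m).
It also fails if it takes over 72 s, if anything falls off the work surface, if the arm or the gripper's body presses on something with over 40 N, if the wrist force passes 120 N, or if a joint passes its speed limit or range.

ROBOT

A 6-joint arm with a two-finger parallel gripper is mounted at the origin on the work surface. World frame = base frame: x ahead of the robot, y to its left, z up, the work surface at z = 0. Lengths are in mm, angles in rad, forces in N, time in s.
With the tool pointing down it reaches from about 300 to 775 mm from the base axis. Payload 14.6 kg.
Tool frame: the origin (TCP) lies on the centre line of the jaws, within the pads' length; the fingertips stand 19 mm ahead of it and the grasp point (between the pads) is the TCP (bot.tip_reach is the distance from the TCP to the fingertips, in mm); z points along the fingers, y is the line along which they close (so a half turn about z gives the same grasp; the last joint's range is limited). The gripper opens to 85 mm and grips with 20 to 120 N. Pads are 22 mm wide; open, the fingers measure 114 mm over their backs; the gripper's body (76 mm by 85 mm) begins 54 mm behind the grasp point. The pads swing forward as they close: fully open they stand 13 mm farther back than shut.
Start: joints at [-1.248, 0.3, 1.521, -0, 1.321, -0.067], TCP at [208.994, -508.735, 250.281] pointing down, gripper open.
Joint ranges: [-3.03, 3.03], [-0.79, 2.21], [0.23, 2.52], [-1.04, 4.18], [0, 3.07], [-2.55, 2.55]. Speed limits (rad/s): [2.22, 2.22, 2.57, 3.14, 3.14, 3.14].

INTERFACE

Orientations are given as a unit quaternion [w, x, y, z].
In Python, from rig import bot gives the robot as it stands. Calls block until the motion is done:
- bot.move_to(position, orientation): joint-space move of the TCP to a pose.
- bot.servo_line(position, attitude=None, speed=150, until_force=None): straight line of the TCP; attitude=None keeps the orientation; speed is the mean speed in mm/s. With until_force (N) it stops when the force on the tool has changed by that much, and returns True; else False.
- bot.move_joints(angles): joint-space move.
- bot.move_gripper(opening, grip_force=None): finger opening in mm; grip_force is the grip in N (None keeps the last); returns when the fingers have stopped.
- bot.dwell(seconds).
- bot.ik(position, orientation): joint angles nearest the present ones, or None.
- bot.read_state(): the state.
- bot.read_camera(name): name is "scene" or "top" or "wrist"; returns a dict with "image" (480x640x3 uint8, blue, green, red), "depth" (480x640 float32, mm along the optical axis (not along the pixel's ray), 0 where there is no reading), "fovy" (degrees; the focal length in pixels is half the picture's height over the tangent of half this angle, whatever the lens; pixels are square), "cx", "cy" (the principal point, pixels), "k1" (the pictures are not rectified: a ray, as slopes to the right and down, at radius r is drawn at 1 + k1 r^2 times it, then the intrinsics apply), "eye" and "attitude" of the camera in the world; the wrist camera has in their place "mount" (4x4, takes a point from camera to tool coordinates, whose origin is the TCP and whose axes are the flange's). Camera axes: x right, y down, z forward; pixel columns grow to the right and rows downward; lengths in mm; the calibration is good to about 2 mm. A picture is of the moment at which its call begins: read the wrist's pose just before it.
A pose or a line that the arm cannot do raises bot.MotionError and nothing moves.
- bot.finish_job(): hands the job in; it is judged then, once.
The state is a dict: "clock": time; "joint_positions": joint angles; "qvel": joint speeds; "effort": joint torques, N m; "ee_pos": TCP position; "tool_rot": TCP orientation; "ft_force": force on the tool from outside, world axes, zero at the start; "moment": the same for the moment, N m; "grip_width": finger opening in mm; "grip_force": force on a finger pad.
Only numpy, scipy, OpenCV 4.12 (cv2) and the standard library are available. Lean on these libraries where they do the work, as an engineer would, in place of code of your own. Each camera call takes 0.05 s, during which the arm holds its last target. There are 200 camera calls.

## Working session

There is one attempt and no reset: what is moved stays moved. The work goes in short steps, each a Python script; the robot and the scene stay as the last script left them, time stands still between calls to the robot, and variables do not carry over. Pictures are saved under pics/ and viewed, at most 10 in all, crops included, and the job is handed in when it is done.

```bash
ls; mkdir -p pics; cat > h.py <<'E'
import numpy as np, cv2
from scipy.spatial.transform import Rotation as R
from rig import bot
def rot(q): return R.from_quat([q[1],q[2],q[3],q[0]]).as_matrix()
def cam(name):
    s=bot.read_state(); c=bot.read_camera(name)
    if 'mount' in c:
        M=np.array(c['mount']); Rt=rot(s['tool_rot'])
        c['R']=Rt@M[:3,:3]; c['t']=np.array(s['ee_pos'])+Rt@M[:3,3]
    else: c['R']=rot(c['attitude']); c['t']=np.array(c['eye'])
    c['f']=240/np.tan(np.radians(c['fovy'])/2)
    return c
def rays(c,uv):
    K=np.array([[c['f'],0,c['cx']],[0,c['f'],c['cy']],[0,0,1]])
    p=cv2.undistortPoints(np.float64(uv).reshape(-1,1,2),K,np.array([c['k1'],0,0,0,0.]))[:,0]
    return np.c_[p,np.ones(len(p))]
def cloud(c):
    v,u=np.mgrid[:480,:640]; r=rays(c,np.c_[u.ravel(),v.ravel()])
    P=r*c['depth'].reshape(-1,1); return (P@c['R'].T+c['t']).reshape(480,640,3)
def onplane(c,uv,z):
    d=rays(c,uv)@c['R'].T; return c['t']+d*((z-c['t'][2])/d[:,2])[:,None]
E
python3 - <<'E'
from h import *
import pickle
o={}
for n in('top','scene','wrist'):
    c=cam(n);o[n]=c;cv2.imwrite(f'pics/{n}.png',c['image'])
    print(n,c['t'],c['R'].round(3).tolist(),c['f'],c['k1'],c['cx'],c['cy'],(c['depth']>0).mean())
pickle.dump(o,open('c0.pkl','wb'))
print(bot.read_state())
E
```

```text
pics
top [ 420.69983137   40.3346431  1062.11019328] [[0.011, -0.999, 0.048], [-1.0, -0.011, -0.004], [0.005, -0.048, -0.999]] 481.7151161633444 -0.0049374015569804966 326.89699500999654 230.8701612251159 0.996083984375
scene [1071.20253378  534.69286952  615.59159028] [[-0.637, 0.44, -0.632], [0.771, 0.352, -0.532], [-0.012, -0.826, -0.564]] 485.9920151856688 -0.09779511279618051 313.3703908258022 235.15870644849383 0.9892936197916666
wrist [ 272.99051467 -483.5363972   372.88360998] [[0.38, -0.89, -0.252], [-0.925, -0.366, -0.102], [-0.001, 0.272, -0.962]] 416.92543135474403 -0.09912387456409824 323.7538950284252 248.1512415818511 0.9959505208333334
{'clock': 0.15, 'joint_positions': array([-1.24757815e+00,  3.00354250e-01,  1.52147811e+00,  9.23124518e-06,
        1.32070132e+00, -6.65911527e-02]), 'qvel': array([ 0.00102389, -0.00086632, -0.0018068 ,  0.0003841 , -0.00155991,
        0.00014994]), 'effort': array([ 1.78091334e-03, -5.43663025e+01, -3.61885500e+01, -5.63288449e-05,
        3.17871258e-03,  4.36650430e-05]), 'ee_pos': array([ 208.95423368, -508.570991  ,  249.82896918]), 'tool_rot': array([-4.67213077e-04,  9.81066251e-01,  1.93671861e-01, -5.57723914e-05]), 'ft_force': array([ 0.41628497,  0.15849097, -1.0401476 ]), 'moment': array([ 0.01826967, -0.04320763,  0.01612084]), 'grip_force': 0.0, 'grip_width': 85.5955753282384}
```

View pics/top.png

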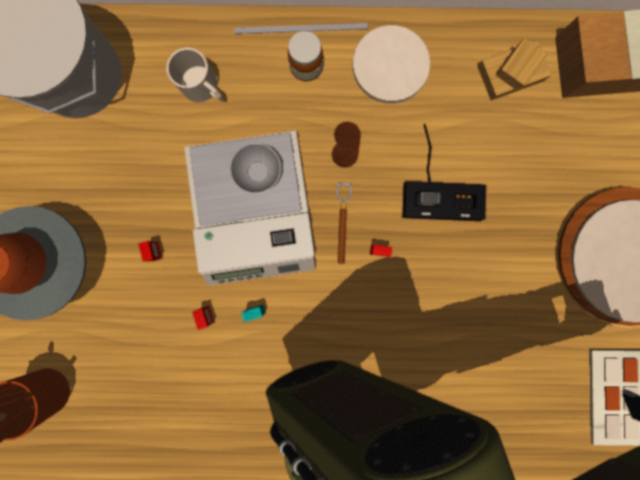

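View pics/scene.png

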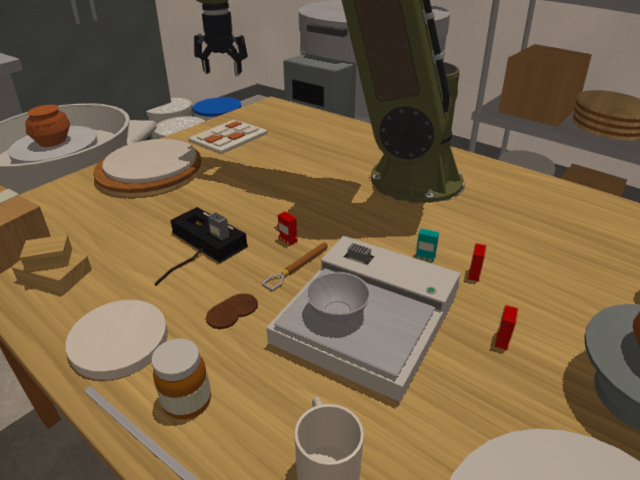

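The top view shows the scale with its grey pack at (283,237). The charger is at (445,200), with a grey pack at (430,198) and the empty pocket with gold contacts at (464,200). The trimmer is at (342,225), the rib at (346,145) and the bowl at (257,167).

Things that could be taken for a pack:
- Red boxes at (150,250), (202,317) and (381,250), and a turquoise box at (253,313). None of these is meant.
- Grey pack in the bay at (283,237). This is the flat one.
- Grey pack in the charger at (430,198). This is the charged one.

Next I take rough positions from the top view and then close wrist views.

```bash
python3 - <<'E'
from h import *
import pickle
o=pickle.load(open('c0.pkl','rb'))
c=o['top'];P=cloud(c)
for n,uv in dict(bay=(283,237),full=(430,198),empty=(464,200),bowl=(257,167),table=(345,300),head=(225,235),pan=(215,195)).items(): print(n,P[uv[1],uv[0]].round(1))
# scale edge corners and charger orientation
for z,pts in ((56,[(186,147),(296,132)]),(66,[(196,265),(313,262)]),(36,[(404,182),(486,185),(403,218),(484,221)])): print(onplane(c,pts,z).round(1).tolist())
w=o['wrist']; s=bot.read_state(); print('mount t', w['mount'])
# look poses: camera over a target, tool down with yaw
E
```

```text
bay [454.4 124.8  86.4]
full [ 537.9 -174.4   81.2]
empty [ 542.4 -263.4   14.6]
bowl [601.1 183.6  61.8]
table [321.   -5.6   2.9]
head [457.8 246.3  67.4]
pan [541.8 271.   57.6]
[[642.8, 334.7, 56.0], [677.6, 103.5, 56.0]]
[[395.3, 305.0, 66.0], [404.2, 63.9, 66.0]]
[[577.2, -128.4, 36.0], [572.8, -304.7, 36.0], [499.7, -126.5, 36.0], [495.3, -300.0, 36.0]]
mount t [[ 4.75260416e-04 -9.62393825e-01 -2.71657689e-01  6.87664443e+01]
 [ 9.99999785e-01  5.79943128e-04 -3.05065436e-04  1.06992072e+00]
 [ 4.51139102e-04 -2.71657485e-01  9.62393894e-01 -1.23094048e+02]
 [ 0.00000000e+00  0.00000000e+00  0.00000000e+00  1.00000000e+00]]
```

```bash
cat >> h.py <<'E'
def down(yaw,flip=0):
    "tool down, closing line (tool y) along the yaw direction; flip = half turn"
    a=yaw+np.pi*flip; y=np.array([np.cos(a),np.sin(a),0]); z=np.array([0,0,-1.]); x=np.cross(y,z)
    q=R.from_matrix(np.c_[x,y,z]).as_quat(); return [q[3],q[0],q[1],q[2]]
E
python3 - <<'E'
from h import *
import pickle
o={}
bot.move_gripper(40)
for n,p,yaw in (('full',(538,-174,190),-.025),('empty',(540,-261,160),-.025),('bay',(454,125,205),.15)):
    for f in (0,1):
        q=bot.ik(p,down(yaw,f)); print(n,f,None if q is None else np.round(q,2))
        if q is None: continue
        bot.move_to(p,down(yaw,f)); bot.dwell(.3)
        c=cam('wrist'); o[n,f]=c
        cv2.imwrite(f'pics/{n}{f}.png',c['image'])
pickle.dump(o,open('c1.pkl','wb'))
ims=[cv2.resize(o[k]['image'],(400,300)) for k in [('bay',0),('bay',1),('full',0),('empty',0)] if k in o]
while len(ims)<4: ims.append(ims[0]*0)
cv2.imwrite('pics/m1.png',np.vstack([np.hstack(ims[:2]),np.hstack(ims[2:])]))
s=bot.read_state();print(s['clock'],s['ft_force'])
E
```

```text
full 0 [-0.38  0.39  1.55 -0.    1.21 -0.35]
full 1 [-0.38  0.39  1.55 -0.    1.21 -0.35]
empty 0 [-0.51  0.49  1.47 -0.    1.18 -0.49]
empty 1 [-0.51  0.49  1.47 -0.    1.18 -0.49]
bay 0 [ 0.19  0.17  1.79 -0.    1.18  0.04]
bay 1 [ 0.19  0.17  1.79 -0.    1.18  0.04]
7.1667 [-0.56717166  0.06029811  0.20228474]
```

View pics/m1.png

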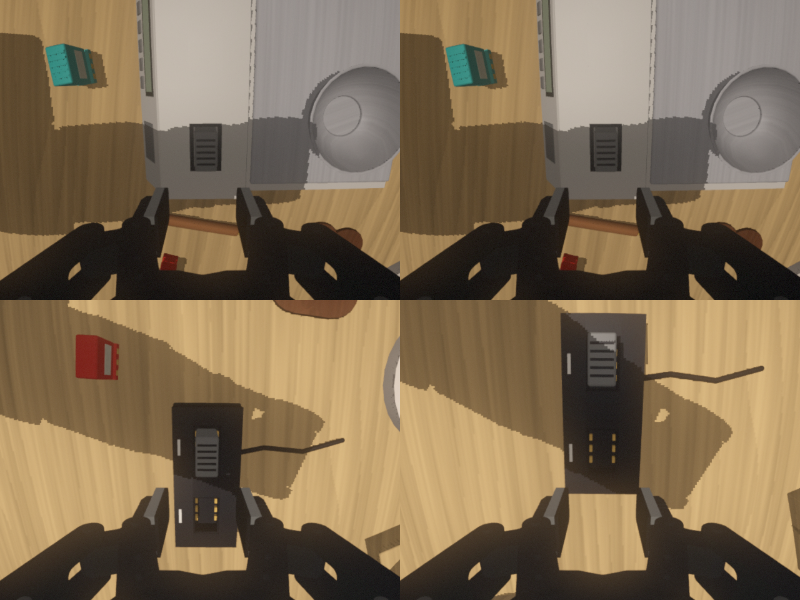

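The montage shows the grey ribbed pack in the bay at (205,147). The charged pack is in the charger at (206,453) in the lower left panel, with the empty pocket and its gold contacts below it. The red and turquoise boxes are the look-alikes, so the choice stands. Next I measure from opposed wrist yaws of ±90° so that the mount error cancels.

```bash
cat >> h.py <<'E'
def fit(c,xy,z,half,lo,hi,name=''):
    "min-area rectangle of pixels near xy with lo<z<hi, seen in plane z"
    P=cloud(c); d=P[...,:2]-np.array(xy)
    m=((np.abs(d).max(-1)<half)&(P[...,2]>lo)&(P[...,2]<hi)&(c['depth']>0)).astype(np.uint8)
    m=cv2.morphologyEx(m,cv2.MORPH_OPEN,np.ones((3,3)))
    n,l,st,ce=cv2.connectedComponentsWithStats(m); k=1+np.argmax(st[1:,4]); m=(l==k).astype(np.uint8)
    cs=max(cv2.findContours(m,cv2.RETR_EXTERNAL,cv2.CHAIN_APPROX_NONE)[0],key=len)[:,0]
    W=onplane(c,cs,z)[:,:2]
    (cx,cy),(w,h),a=cv2.minAreaRect(W.astype(np.float32))
    if w>h: w,h,a=h,w,a-90      # long side along 'y' axis
    a=(a+90)%180-90
    zm=np.median(P[...,2][l==k]); print(name,'c',np.round((cx,cy),1),'size',round(w,1),round(h,1),'yaw',round(a,2),'z',round(float(zm),1))
    return np.array([cx,cy]),a
E
python3 - <<'E'
from h import *
import pickle
o={}
for n,p,yaw in (('bay',(454,125,215),.15),('full',(538,-174,200),-.025),('empty',(540,-261,160),-.025)):
    q0=bot.ik(p,down(yaw)); 
    for s in ((1,-1) if n!='full' else (-1,1)):
        q=np.array(q0); q[5]+=s*np.pi/2
        bot.move_joints(q); bot.dwell(.25); o[n,s]=cam('wrist')
pickle.dump(o,open('c2.pkl','wb'))
for (n,s),c in o.items():
    P=cloud(c)
    if n=='bay':
        fit(c,(454,125),85,40,78,95,f'bay pack {s}')
        m=(np.abs(P[...,0]-455)<30)&(np.abs(P[...,1]-180)<20); print(' head z',np.median(P[m][:,2]))
    else:
        if n=='full': fit(c,(538,-174),78,40,70,90,f'full pack {s}')
        fit(c,(540,-261),36,27,5,33,f'empty {s}')
        fit(c,(540,-216),36,100,31,50,f'charger {s}')
cv2.imwrite('pics/m2.png',np.vstack([np.hstack([cv2.resize(o[n,s]['image'],(400,300)) for s in (1,-1)]) for n in ('bay','empty')]))
print(bot.read_state()['clock'])
E
```

```text
bay pack 1 c [458.  127.7] size 22.6 39.2 yaw 8.65 z 85.0
 head z 255.35142672165375
bay pack -1 c [456.2 127.1] size 22.9 39.5 yaw 8.62 z 84.9
 head z 255.55200289850066
full pack -1 c [ 540.8 -175.6] size 23.0 39.4 yaw -1.33 z 77.4
empty -1 c [ 539.8 -259.3] size 26.6 45.2 yaw -1.59 z 14.0
charger -1 c [ 541.4 -218.1] size 76.5 171.9 yaw -1.98 z 35.4
full pack 1 c [ 543.2 -175.5] size 22.8 39.4 yaw -2.46 z 77.6
empty 1 c [ 540.9 -259.3] size 27.1 44.0 yaw -1.98 z 14.1
charger 1 c [ 542. -218.] size 76.5 172.4 yaw -1.6 z 35.5
empty 1 c [ 540.8 -260.1] size 26.6 44.4 yaw -2.22 z 14.0
charger 1 c [ 541.9 -218.1] size 76.8 172.0 yaw -1.96 z 35.5
empty -1 c [ 539.7 -260.1] size 26.1 44.3 yaw -1.42 z 13.8
charger -1 c [ 541.3 -218.2] size 76.8 172.1 yaw -1.78 z 35.4
19.9667
```

View pics/m2.png

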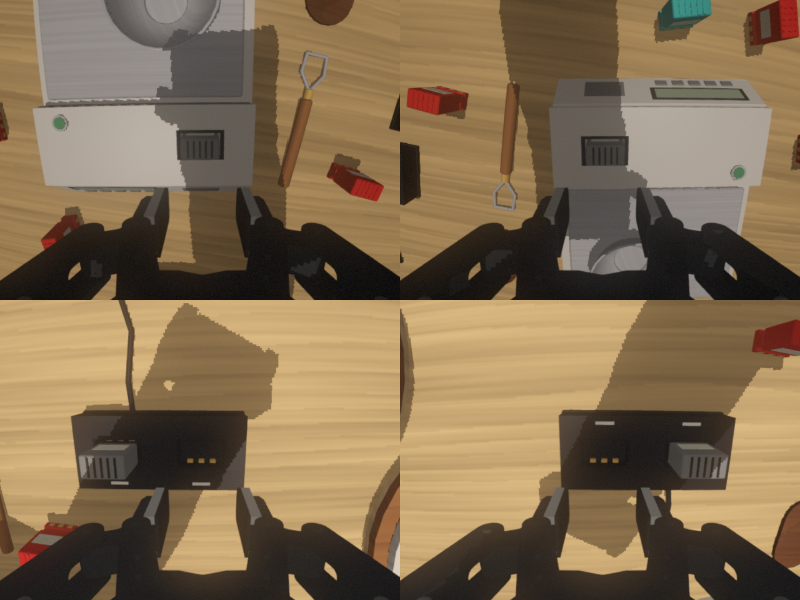

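The bay and charger views agree on every size and height: pack tops near 85.5 and 78 mm, pocket 27x45. The pack in the bay is at (205,145) and the empty pocket's contacts at (200,460). Now the first press.

```bash
cat >> h.py <<'E'
BAY=np.array([457.1,127.4]); BY=.150; EMP=np.array([540.3,-259.9]); FUL=np.array([542.5,-175.8]); CY=-.031
def press(top):
    q=down(BY); z=top+19
    bot.servo_line([*BAY,z+5],q,speed=80); bot.dwell(.2)
    s=bot.read_state(); f0=s['ft_force']
    hit=bot.servo_line([*BAY,86],q,speed=8,until_force=8.5)
    s=bot.read_state(); print('hit',hit,'z',s['ee_pos'].round(2),'dF',(s['ft_force']-f0).round(1))
    bot.servo_line([*BAY,z+30],q,speed=120)
E
python3 - <<'E'
from h import *
bot.move_gripper(0)
bot.move_to([*BAY,130],down(BY))
press(85.5)
bot.servo_line([*BAY,200],down(BY),speed=150); bot.dwell(.2)
c=cam('wrist'); fit(c,BAY,96,40,78,110,'pack'); cv2.imwrite('pics/p1.png',c['image'])
s=bot.read_state(); print(s['clock'],s['grip_width'],s['ft_force'])
E
```

```text
hit True z [457.48 127.36  96.39] dF [-0.7 -0.4  8.2]
pack c [456.6 129.2] size 21.5 42.5 yaw 9.34 z 95.5
25.8417 -0.04647911364858373 [-0.34418526 -0.18632378 -0.40160854]
```

The pack top is now at 95.5 mm, so it is unlocked and up. Next I grasp it, lift it and put it in the empty pocket.

```bash
cat >> h.py <<'E'
def insert(xy,q,z0,zhome,f=6,speed=20):
    "lower a held pack into a hole; on an early stop, search nearby; True when home"
    n=np.array([[0,0],[1,0],[-1,0],[0,1],[0,-1],[2,0],[-2,0],[0,2],[0,-2]])*1.2
    bot.servo_line([*xy,z0],q,speed=60); bot.dwell(.2)
    for d in n:
        bot.servo_line([*(xy+d),z0],q,speed=60)
        hit=bot.servo_line([*(xy+d),zhome-4],q,speed=speed,until_force=f)
        z=bot.read_state()['ee_pos'][2]; print('insert',d,hit,round(z,1),bot.read_state()['ft_force'].round(1))
        if z<zhome+3: return True
        bot.servo_line([*(xy+d),z0],q,speed=60)
    return False
E
python3 - <<'E'
from h import *
qb,qc=down(BY),down(CY)
bot.move_gripper(45)
bot.servo_line([*BAY,105],qb,speed=150); bot.servo_line([*BAY,89],qb,speed=50); bot.dwell(.1)
f0=bot.read_state()['ft_force']
bot.move_gripper(15,20); s=bot.read_state(); print('grip',s['grip_width'],s['grip_force'],(s['ft_force']-f0).round(1),s['ee_pos'].round(1))
print('lift stop',bot.servo_line([*BAY,190],qb,speed=70,until_force=10), bot.read_state()['grip_width'])
s=bot.read_state(); print(s['clock'],s['ee_pos'].round(1),s['ft_force'].round(1))
c=cam('scene'); cv2.imwrite('pics/s2.png',c['image'][120:420,150:550])
E
```

```text
grip 21.395106873386606 24.477282464504242 [-0.4 -0.5  2.4] [457.2 127.4  89.2]
lift stop False 21.691096940667514
29.6083 [457.  127.3 189.6] [-1.2 -0.5 -1.4]
```

View pics/s2.png

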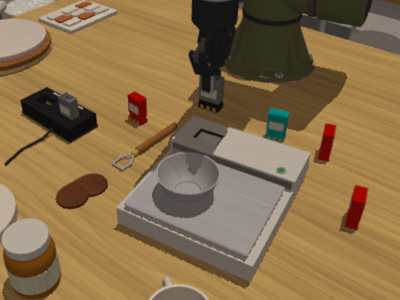

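The flat pack is held upright and the bay is open at (207,135). Now into the charger.

```bash
python3 - <<'E'
from h import *
qb,qc=down(BY),down(CY)
bot.move_to([*EMP,150],qc)
ok=insert(EMP,qc,98,71)
if ok:
    bot.move_gripper(45); bot.servo_line([*EMP,130],qc,speed=120)
    bot.move_to([540,-217,190],qc); bot.dwell(.25); c=cam('wrist')
    fit(c,EMP,78,40,66,90,'flat'); fit(c,FUL,78,40,66,90,'fresh'); cv2.imwrite('pics/w3.png',c['image'])
print(bot.read_state()['clock'])
E
```

```text
insert [0. 0.] True 71.2 [-0.9 -0.2  5.1]
flat c [ 540.5 -257.3] size 21.8 42.1 yaw -1.72 z 77.5
fresh c [ 542.1 -175.3] size 21.8 39.6 yaw -1.77 z 77.5
35.5083
```

View pics/w3.png

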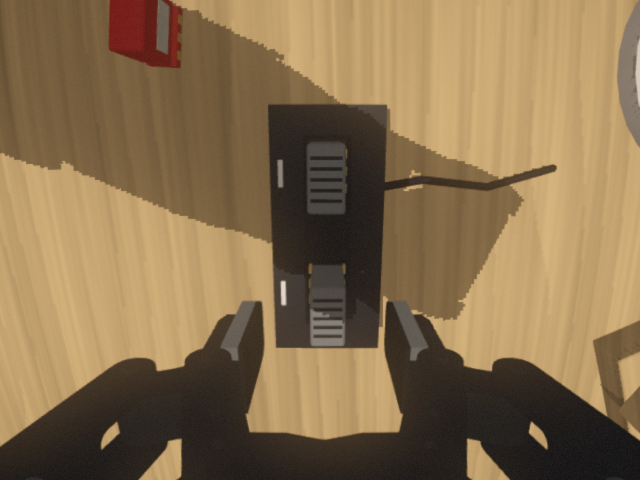

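The view shows both packs at full depth in the charger: flat at (327,305), charged at (327,178), both tops at 77.5 mm. Now the charged pack.

```bash
python3 - <<'E'
from h import *
qb,qc=down(BY),down(CY)
F=np.array([542.3,-175.6])
bot.move_to([*F,100],qc); bot.servo_line([*F,71],qc,speed=60)
bot.move_gripper(15,20); print('grip',bot.read_state()['grip_width'])
bot.servo_line([*F,190],qc,speed=120,until_force=15)
yb=np.array([-np.sin(BY),np.cos(BY)])
bot.move_to([*(BAY-60*yb),190],qb); bot.dwell(.25); c=cam('wrist'); cv2.imwrite('pics/w4.png',c['image'])
b,a=fit(c,BAY,66,35,20,61,'slot')
print(bot.read_state()['clock'],bot.read_state()['grip_width'])
if np.linalg.norm(b-BAY)<2.5 or 1:
    bot.move_to([*BAY,150],qb); ok=insert(BAY,qb,66+57+4,92.5,f=5)
    print(ok,bot.read_state()['clock'])
E
```

```text
grip 21.852759447382052
slot c [457.  129.4] size 23.9 37.7 yaw 9.15 z 31.6
39.3917 21.49354890519633
insert [0. 0.] False 88.7 [ 0.5 -0.6  2.4]
True 42.8417
```

View pics/w4.png

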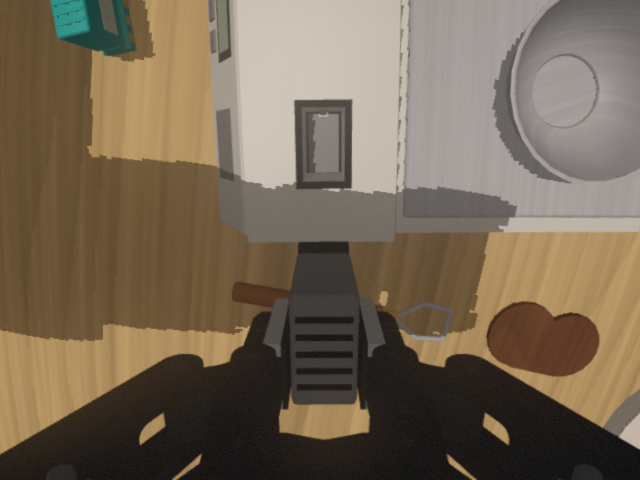

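The charged pack was held straight (325,340) and the slot was clear (323,143). It went in without a snag, so I release it and press.

```bash
python3 - <<'E'
from h import *
qb=down(BY)
bot.move_gripper(45); bot.servo_line([*BAY,130],qb,speed=120)
bot.move_gripper(0); press(96)
bot.servo_line([*BAY,205],qb,speed=150); bot.dwell(.3); c=cam('wrist'); cv2.imwrite('pics/w5.png',c['image'])
fit(c,BAY,85.5,40,72,110,'pack'); print(bot.read_state()['clock'])
E
```

```text
hit True z [457.43 127.33  97.04] dF [0.5 1.5 8.4]
pack c [456.9 129.1] size 21.5 41.4 yaw 9.29 z 85.0
48.7667
```

View pics/w5.png

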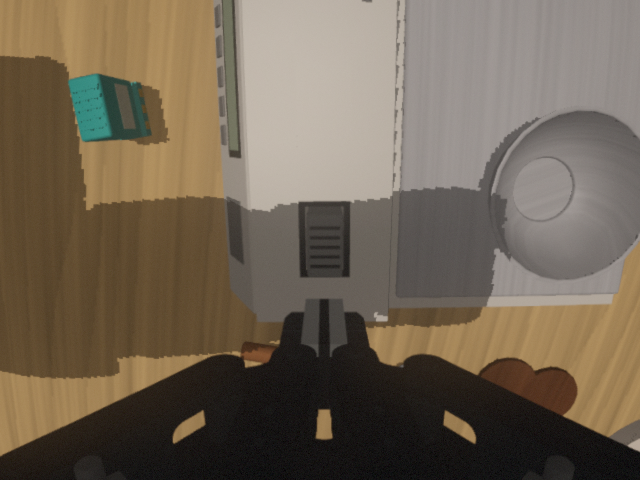

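The charged pack is in the bay at (325,240), top at 85.0 mm. That is the same height the locked flat pack had at the start, so it is locked. Handing in.

```bash
python3 -c "
from rig import bot
print(bot.finish_job())"
```

```text
the job is handed in; nothing more can be done
None
```

I handed the job in at about 49 s of the 72 s: the flat pack is fully home in the charger's empty pocket and the charged pack is locked down in the bay, both confirmed by camera height, but no verdict came back.

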